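Arm the laser interlock under its red guard

TASK

Arm the laser on the optical table: on the switch box with the red safety cover, swing the cover fully open, flip the toggle beneath it all the way over to the side of the green mark, then close the red cover again. Leave the yellow cover of the other switch box shut.

Things in the scene. Friction and masses are not known exactly. Their poses are not given: they have to be found in the camera images.
- laser_box: Grey box with a RED hinged cover, fixed; stands left or right, swapped with a like box with a YELLOW cover, 0.24 m or more apart. 140 x 120 x 50 mm; origin: centre of underside, x away from the robot (within 20 deg), y left, z up. On its top (z 50) a toggle pivots at x +10, y 0; green mark at (+10, +47), black at (+10, -47). Shut cover: shell open below, x -25 to 45, y -32 to 32, z 50 to 90.
- laser_tab (a point): Pinch point of the red cover's lift tab, moves with the cover. Tab: 20 mm wide (y), 8 thick, sticks out 36 mm from the cover's front edge towards the robot; pinch its two sides along y. Site: mid width and thickness, 22 mm out from the edge; shut, at x -47, y 0, z 86.5 mm in the box frame. x, y, z as the box when shut.
- laser_cover (a joint): Red cover, rad: 0 shut, 1.9 open (leans back beyond upright). Hinge along box y at x 45, z 50.5 mm. A point d before and h above it when shut is at x 45 - d cos a + h sin a, z 50.5 + d sin a + h cos a (tab point d 92, h 36; tab end d 106). About 60 g, nearly free: let go above 1.1 it falls fully open and stays; below 0.7 it falls shut. To close, push its back towards the robot past 0.7.
- laser_toggle (a joint): Steel toggle under the red cover, rad: 0 leans 0.5 rad to box -y (black mark, off), 1.0 leans 0.5 rad to +y (green mark, armed); starts within 0.12 of off. Shaft 7 mm thick, ball 14 mm in diameter centred 26 mm from the pivot (box x 10, y 0, z 50 mm): 33 mm tall when upright. Stays where left; moves at about 1 N (up to 8 N as a fingertip catches the ball); firm stops.
- hv_cover (a joint): Angle of the yellow cover on the other box (high-voltage supply), rad: 0 shut. A bystander, to be left shut.
Mind the look-alikes: they are no part of the job. Leave any orange or turquoise look-alike of the laser_box alone.

How it is judged (in metres and radians):
On the way, in this order (a step that is already met when the one before it is completed fails the run):
1. the red cover has been swung open (value of joint laser_cover above 1.2 rad), for 0.2 s.
2. with the red cover open, the toggle has been flipped over to the green mark (value of joint laser_toggle above 0.8 rad and value of joint laser_cover above 0.7 rad), for 0.1 s.
At the end, for the whole second after the job is handed in: The red cover is shut (within 0.1 rad), the toggle beneath it leans to the green-mark side (above 0.8 of its 1.0 rad), and the yellow cover is shut (within 0.1 rad) (value of joint each of laser_cover, hv_cover below 0.1 rad and value of joint laser_toggle above 0.8 rad); the robot touches nothing.
It fails at once if the yellow cover was lifted (more than 0.2 rad) (value of joint hv_cover above 0.2 rad).
It also fails if it takes over 67 s, if anything falls off the work surface, if the arm or the gripper's body presses on something with over 40 N, if the wrist force passes 120 N, or if a joint passes its speed limit or range.

ROBOT

A 6-joint arm with a two-finger parallel gripper is mounted at the origin on the work surface. World frame = base frame: x ahead of the robot, y to its left, z up, the work surface at z = 0. Lengths are in mm, angles in rad, forces in N, time in s.
With the tool pointing down it reaches from about 300 to 775 mm from the base axis. Payload 14.6 kg.
Tool frame: the origin (TCP) lies at the very end of the fingers, on their centre line; the grasp point (between the pads) lies 19 mm behind it; z points along the fingers, y is the line along which they close (so a half turn about z gives the same grasp; the last joint's range is limited). The gripper opens to 94 mm and grips with 3 to 60 N. Pads are 16 mm wide; open, the fingers measure 119 mm over their backs; the gripper's body (75 mm by 177 mm) begins 78 mm behind the grasp point.
Start: joints at [1.239, 0.3, 1.521, -0, 1.321, -0.067], TCP at [143.942, 530.82, 205.446] pointing down, gripper open.
Joint ranges: [-3.03, 3.03], [-0.79, 2.21], [0.23, 2.52], [-1.04, 4.18], [0, 3.07], [-2.55, 2.55]. Speed limits (rad/s): [2.22, 2.22, 2.57, 3.14, 3.14, 3.14].

INTERFACE

Orientations are given as [roll, pitch, yaw] about the fixed x, y, z axes, in that order (R = Rz(yaw) Ry(pitch) Rx(roll)).
In Python, from cell import manip, camera, get_calibration gives the robot as it stands.
- The arm moves only by the tool arm_command, never from a script. Its argument "targets" is a list of rows, each an object of numbers: "hand": the opening, from -1 (shut) to 1 (fully open), so that 0 is half open; "x", "y", "z": the shift along the tool's x, y, z in m; "yaw": the turn about the tool's z in rad. In form: [{"hand": .., "x": .., "y": .., "z": .., "yaw": ..}, ...]. A call has 1 to 10 rows; each row shifts and turns the commanded pose from where the row before left it, along the tool's axes as they then stand; what a row does not reach is not made up. A row lasts 1/10 s, in which the tool goes at most 50 mm and 8.59 degrees, less where a joint would pass 70% of its speed; a pose out of reach is approached as far as the arm can. A call is refused whole if a number of a shift passes 0.05 or a number of a turn 0.15, either way. A call with a gripper value outside its range is refused whole. The fingers move at their own pace and stop on an object; "newtons" is the grip in N (left out, the last holds). Time passes only in rows, so rows that do not move let the fingers close. It gives the time, the measured TCP pose, the force, the opening and the grip force at its end, in the units of the state.
- manip.read_state(): the state, without advancing time (a new reading comes with each control period).
- camera(name): name is "side" or "top"; returns the picture (420x560x3 uint8, red, green, blue); there is no depth.
- get_calibration(name): a dict with "K" (3x3 intrinsics, pixels), "cam_to_world" (4x4, takes a point from camera to world coordinates). Camera axes: x right, y up, looking along -z (the intrinsics and any distortion apply to the point x, -y, -z); pixel columns grow to the right and rows downward; lengths in mm; the calibration is good to about 2 mm. A picture is of the moment at which its call begins. get_calibration takes no time and is no camera call.
- manip.sign_off(): hands the job in; it is judged then, once.
The state is a dict: "clock": time; "joints": joint angles; "qd": joint speeds; "effort": joint torques, N m; "eef_pos": TCP position; "eef_rot": TCP orientation; "wrist_force": force on the tool from outside, world axes, zero at the start; "moment": the same for the moment, N m; "finger_gap": finger opening in mm; "finger_force": force on a finger pad.
Only numpy, scipy, OpenCV 4.12 (cv2) and the standard library are available. Lean on these libraries where they do the work, as an engineer would, in place of code of your own. Each camera call takes 0.05 s, during which the arm holds its last target. There are 200 camera calls.

## Working session

There is one attempt and no reset: what is moved stays moved. The work goes in short steps, Python scripts to look and compute and a tool call to move; the robot and the scene stay as the last step left them, time stands still between calls to the robot, and variables do not carry over. Pictures are saved under pics/ and viewed, at most 10 in all, crops included, and the job is handed in when it is done.

Besides the shell and the picture viewer there is one more tool, called in YAML: its name, and indented under it one key for each argument. arm_command: Moves the arm, as the interface text tells. Its arguments: {"type":"object","properties":{"targets":{"type":"array"},"newtons":{"type":"number"}},"required":["targets"]}

```bash
mkdir -p pics; ls; python3 - <<'E'
from cell import manip,camera,get_calibration
import cv2
for n in ("top","side"):
    im=camera(n); cv2.imwrite(f"pics/{n}0.png",im[:,:,::-1]); c=get_calibration(n); print(n,c)
print(manip.read_state())
E
```

```text
pics
top {'K': array([[434.36881869,   0.        , 277.44361758],
       [  0.        , 434.36881869, 211.06874238],
       [  0.        ,   0.        ,   1.        ]]), 'cam_to_world': array([[ 2.60928825e-02,  9.98980755e-01, -3.68322169e-02,
         4.20058768e+02],
       [-9.99099959e-01,  2.48279515e-02, -3.43925029e-02,
        -2.16547026e+01],
       [-3.34429800e-02,  3.76964659e-02,  9.98729465e-01,
         8.49822292e+02],
       [ 0.00000000e+00,  0.00000000e+00,  0.00000000e+00,
         1.00000000e+00]])}
side {'K': array([[423.91411124,   0.        , 274.79800059],
       [  0.        , 423.91411124, 206.58582802],
       [  0.        ,   0.        ,   1.        ]]), 'cam_to_world': array([[ 9.82256036e-01,  1.03316682e-01, -1.56520741e-01,
         3.16021096e+02],
       [-1.87372527e-01,  5.04847330e-01, -8.42627266e-01,
        -7.70110247e+02],
       [-8.03837484e-03,  8.57003405e-01,  5.15248045e-01,
         5.31156078e+02],
       [ 0.00000000e+00,  0.00000000e+00,  0.00000000e+00,
         1.00000000e+00]])}
{'clock': 0.1, 'joints': array([ 1.23940276e+00,  3.00422210e-01,  1.52150753e+00,  3.24208355e-05,
        1.32066920e+00, -6.65847819e-02]), 'qd': array([-0.0004291 , -0.00267404, -0.00069626, -0.00097937,  0.00056121,
       -0.00026644]), 'effort': array([ 1.03006954e-03, -5.32632172e+01, -3.53290057e+01,  7.09584542e-02,
        2.35468056e-02, -4.41026407e-05]), 'eef_pos': array([143.86255222, 530.62114017, 204.94425234]), 'eef_rot': array([-3.14059068e+00, -9.82884122e-05,  2.87677578e+00]), 'wrist_force': array([-0.69493819,  0.58403027,  0.56810192]), 'moment': array([ 0.01212614, -0.01186292,  0.03591915]), 'finger_force': 0.0, 'finger_gap': 94.12950308586632}
```

View pics/top0.png

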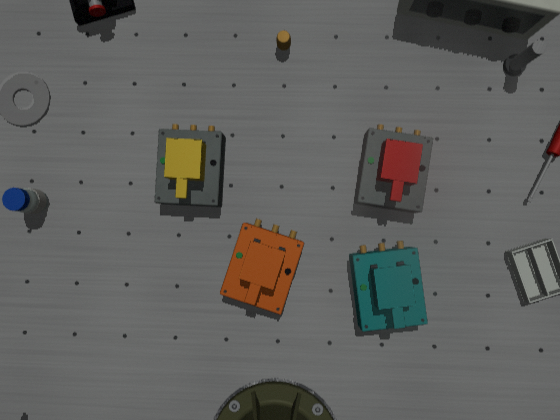

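View pics/side0.png

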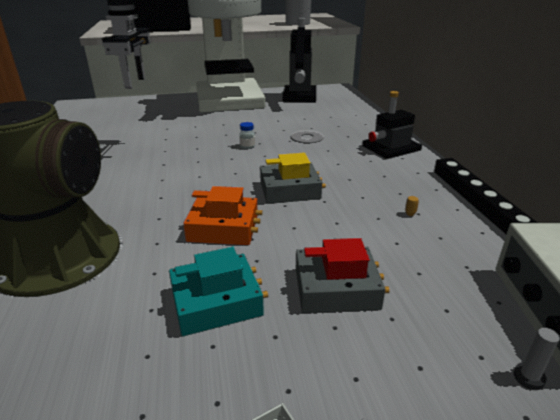

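Top view: the red-covered box is on the right, with the cover centre near (401,162), its tab near (397,190), the green mark at (371,160) and the black mark near (433,165). The yellow box is on the left at (190,165), and the orange and turquoise look-alikes stand nearer the robot. The side view agrees: the red tab at (315,252) points towards the robot.

```bash
cat > h.py <<'E'
import numpy as np,cv2
from cell import manip,camera,get_calibration
def ray(n,px,z):
    c=get_calibration(n);T=c["cam_to_world"];K=c["K"]
    d=np.linalg.inv(K)@[px[0],px[1],1.];d=T[:3,:3]@[d[0],-d[1],-d[2]]
    o=T[:3,3];return o+d*(z-o[2])/d[2]
def proj(n,p):
    c=get_calibration(n);T=c["cam_to_world"]
    q=T[:3,:3].T@(np.array(p,float)-T[:3,3]);u=c["K"]@[q[0],-q[1],-q[2]];return u[:2]/u[2]
E
python3 - <<'E'
from h import *
im=cv2.imread("pics/top0.png").astype(int)
b,g,r=im[...,0],im[...,1],im[...,2]
roi=np.zeros(r.shape,bool);roi[115:225,350:440]=1
red=roi&(r>60)&(r>2.5*g)
print("red px",red.sum(),np.percentile(r[red],[5,25,50,75,95]))
for t in (60,150,180):
    m=(red&(r>t)).astype(np.uint8);cs,_=cv2.findContours(m,0,2);c=max(cs,key=cv2.contourArea)
    body=cv2.morphologyEx(m,cv2.MORPH_OPEN,np.ones((17,17)));cb=max(cv2.findContours(body,0,2)[0],key=cv2.contourArea)
    rc=cv2.minAreaRect(cb);P=[ray("top",p,90)[:2].round(1) for p in cv2.boxPoints(rc)];print(t,cv2.contourArea(c),rc,P, np.mean(P,0))
    tab=(m>0)&(body==0);ys,xs=np.nonzero(tab)
    for y in range(180,204): 
        q=xs[ys==y]
        if len(q)>4 and t==60: print(y,q.min(),q.max(),end='; ')
gm=roi&(g>1.25*r)&(g>1.25*b)
ys,xs=np.nonzero(gm);print("green",len(xs),xs.mean(),ys.mean(),ray("top",(xs.mean(),ys.mean()),50))
print(xs.min(),xs.max(),ys.min(),ys.max())
big=cv2.resize(cv2.imread("pics/top0.png")[110:225,345:445],None,fx=5,fy=5,interpolation=cv2.INTER_CUBIC)
cv2.imwrite("pics/crop0.png",cv2.convertScaleAbs(big,alpha=1.6))
E
```

```text
red px 1618 [113. 123. 126. 128. 130.]
60 1530.5 ((400.0, 160.5), (39.0, 34.0), 90.0) [array([ 575.2, -176.8]), array([ 576.3, -235.7]), array([ 508.1, -236.6]), array([ 506.8, -178. ])] [ 541.6   -206.775]
181 393 416; 182 393 414; 183 392 403; 184 392 403; 185 392 402; 186 392 402; 187 392 402; 188 392 402; 189 392 402; 190 391 402; 191 391 401; 192 391 401; 193 391 401; 194 391 401; 195 391 401; 196 391 401; 197 390 400; 198 390 400; 199 390 400; 200 394 400; Traceback (most recent call last):
  File "<stdin>", line 8, in <module>
ValueError: max() iterable argument is empty
```

```bash
python3 - <<'E'
from h import *
im=cv2.imread("pics/top0.png").astype(int)
b,g,r=im[...,0],im[...,1],im[...,2]
roi=np.zeros(r.shape,bool);roi[115:225,350:440]=1
red=roi&(r>60)&(r>2.5*g);m=red.astype(np.uint8)
pts=[]
for y in range(184,199):
    q=np.nonzero(red[y])[0]; p=ray("top",((q.min()+q.max())/2,y),90); pts.append(p[:2])
pts=np.array(pts); k=np.polyfit(pts[:,0],pts[:,1],1);print("tab axis yaw",np.arctan(k[0]),k)
c=max(cv2.findContours(m,0,2)[0],key=cv2.contourArea)
print("hull",[ (p[0].tolist(),ray("top",p[0],90)[:2].round().tolist()) for p in cv2.approxPolyDP(c,2,True)])
gm=roi&(g>1.25*r)&(g>1.25*b);ys,xs=np.nonzero(gm);G=ray("top",(xs.mean(),ys.mean()),50);print("green",len(xs),xs.mean(),ys.mean(),G)
bm=np.zeros_like(roi);bm[145:180,422:440]=1
bm&=(im.sum(2)<90);ys,xs=np.nonzero(bm);
if len(xs): B=ray("top",(xs.mean(),ys.mean()),50);print("black",len(xs),xs.mean(),ys.mean(),B,"yaw",np.arctan2(-(G-B)[0],(G-B)[1]),np.linalg.norm(G-B))
big=cv2.resize(cv2.imread("pics/top0.png")[110:225,345:445],None,fx=5,fy=5,interpolation=cv2.INTER_CUBIC)
cv2.imwrite("pics/crop0.png",cv2.convertScaleAbs(big,alpha=1.6))
E
```

```text
tab axis yaw -0.1381935208530038 [  -0.13908001 -133.44071747]
hull [([387, 139], [579.0, -184.0]), ([381, 177], [512.0, -174.0]), ([393, 180], [507.0, -195.0]), ([390, 199], [474.0, -191.0]), ([400, 200], [473.0, -208.0]), ([403, 182], [504.0, -213.0]), ([416, 181], [506.0, -235.0]), ([420, 151], [559.0, -241.0]), ([417, 150], [561.0, -236.0]), ([418, 144], [571.0, -237.0])]
green 36 370.5 159.83333333333334 [ 548.04953648 -162.79473774   50.        ]
```

View pics/crop0.png

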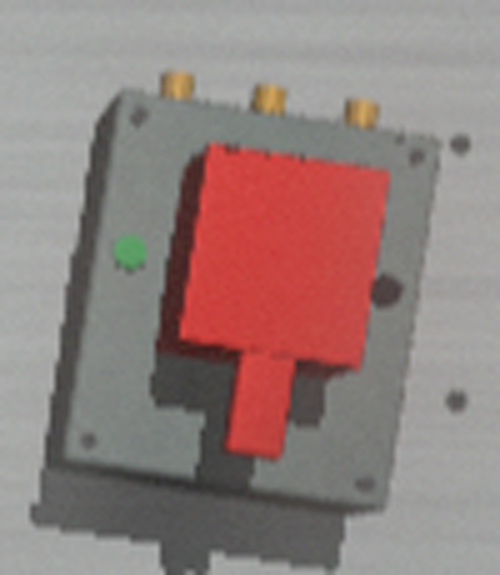

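Crop: the green mark is at (371,160) in full-image pixels and the black mark at (422.2,168.2). The tab runs from (398,183) to (395,199), and the cover is shut.

```bash
cat >> h.py <<'E'
G=ray("top",(370.5,159.8),50);B=ray("top",(422.2,168.2),50)
YAW=-0.139
def Rz(a): return np.array([[np.cos(a),-np.sin(a),0],[np.sin(a),np.cos(a),0],[0,0,1]])
try: O=np.load("O.npy")
except Exception: O=None
def need(p):
    "tool-frame shift (m) to put TCP at box-frame p"
    s=manip.read_state();w=O+Rz(YAW)@np.array(p,float);y=s["eef_rot"][2]
    d=w-s["eef_pos"];c,n=np.cos(y),np.sin(y)
    print("t",s["clock"],"tcp box",(Rz(-YAW)@(s["eef_pos"]-O)).round(1),"F",s["wrist_force"].round(1),"gap",s["finger_gap"])
    print("tool shift",np.round([(c*d[0]+n*d[1])/1e3,(n*d[0]-c*d[1])/1e3,-d[2]/1e3],4),"yaw err",((YAW+np.pi)-y+np.pi)%(2*np.pi)-np.pi)
E
python3 - <<'E'
from h import *
v=G-B;print("GB",v,np.linalg.norm(v),np.arctan2(-v[0],v[1]))
for yaw in (-.139,-.15,-.16):
    R=Rz(yaw)
    print(yaw,"O from GB",((G+B)/2-R@[10,0,50]), "from tab end", np.array([473,-199.5,90])-R@[-61,0,90],"side tab",proj("side",(G+B)/2-R@[10,0,50]+R@[-61,0,90]))
im=cv2.imread("pics/side0.png").astype(int);m=((im[...,2]>60)&(im[...,2]>2.5*im[...,1])).astype(np.uint8);m[:,:280]=0;m[:,390:]=0;m[:230]=0;m[290:]=0
c=max(cv2.findContours(m,0,2)[0],key=cv2.contourArea);print(cv2.approxPolyDP(c,2,True)[:,0].tolist())
O=(G+B)/2-Rz(-.15)@[10,0,50]
for p in ([-61,10,90.5],[-61,-10,90.5],[-61,-10,82.5],[-25,-32,90],[45,-32,90],[45,32,90],[-25,32,90],[-25,-32,50]):print(p,proj("side",O+Rz(-.15)@p),proj("top",O+Rz(-.15)@p))
E
```

```text
GB [13.48760046 94.25107556  0.        ] 95.21124203307424 -0.1421378697702958
-0.139 O from GB [ 531.46378263 -208.53363324    0.        ] from tab end [ 533.4116577  -207.95172257    0.        ] side tab [303.18978697 249.60770567]
-0.15 O from GB [ 531.47962229 -208.4247802     0.        ] from tab end [ 533.31503575 -208.61572608    0.        ] side tab [303.14398994 249.33591866]
-0.16 O from GB [ 531.49506024 -208.32597946    0.        ] from tab end [ 533.22086429 -209.2184106     0.        ] side tab [303.10672741 249.0891414 ]
[[305, 248], [306, 256], [326, 255], [329, 278], [365, 276], [368, 257], [360, 239], [323, 240], [324, 245], [321, 248]]
[-61, 10, 90.5] [302.6036362  245.66677845] [389.34651917 199.69463318]
[-61, -10, 90.5] [303.71260599 252.62037175] [400.80498905 201.68629119]
[-61, -10, 82.5] [303.58631113 256.35270371] [399.6635997  201.95667446]
[-25, -32, 90] [326.53524876 260.24041416] [416.78286709 183.5131893 ]
[45, -32, 90] [368.25545759 258.96817275] [423.41588755 144.05055996]
[45, 32, 90] [360.17274532 236.90682559] [386.89970381 137.90854151]
[-25, 32, 90] [321.43642431 238.02889122] [380.18322346 177.22158942]
[-25, -32, 50] [325.25566901 278.71321717] [410.50747307 185.72328462]
```

```bash
sed -i 's/^YAW=.*/YAW=-0.142/' h.py; python3 - <<'E'
import numpy as np; np.save("O.npy",np.array([532.5,-208.4,0.]))
from h import *
need([-47,0,180])
E
```

```text
t 0.1 tcp box [-489.3  676.6  204.9] F [-0.7  0.6  0.6] gap 94.12950308586632
tool shift [-0.5219 -0.6173  0.0249] yaw err 0.12281687417002107
```

arm_command:
  targets:
    - {"hand":1,"x":0,"y":0,"z":0,"yaw":-0.123}
    - {"hand":0,"x":-0.022,"y":-0.034,"z":0.001}
    - {"hand":0,"x":-0.022,"y":-0.034,"z":0.001}
    - {"hand":0,"x":-0.022,"y":-0.034,"z":0.001}
    - {"hand":0,"x":-0.022,"y":-0.034,"z":0.001}
    - {"hand":0,"x":-0.022,"y":-0.034,"z":0.001}
    - {"hand":0,"x":-0.022,"y":-0.034,"z":0.001}
    - {"hand":0,"x":-0.022,"y":-0.034,"z":0.001}
    - {"hand":0,"x":-0.022,"y":-0.034,"z":0.001}
    - {"hand":0,"x":-0.022,"y":-0.034,"z":0.001}

```text
schema error: expected keys hand, x, y, z, yaw
```

arm_command:
  targets:
    - {"hand":0,"x":-0.022,"y":-0.034,"z":0.001}
    - {"hand":0,"x":-0.022,"y":-0.034,"z":0.001}
    - {"hand":0,"x":-0.022,"y":-0.034,"z":0.001}
    - {"hand":0,"x":-0.022,"y":-0.034,"z":0.001}
    - {"hand":0,"x":-0.022,"y":-0.034,"z":0.001}
    - {"hand":0,"x":-0.022,"y":-0.034,"z":0.001}
    - {"hand":0,"x":-0.022,"y":-0.034,"z":0.001}
    - {"hand":0,"x":-0.022,"y":-0.034,"z":0.001}
    - {"hand":0,"x":-0.022,"y":-0.034,"z":0.001}
    - {"hand":0,"x":-0.022,"y":-0.034,"z":0.001}

```text
schema error: expected keys hand, x, y, z, yaw
```

```bash
python3 - <<'E'
from h import *
need([-47,0,110])
E
```

```text
t 0.1 tcp box [-489.3  676.6  204.9] F [-0.7  0.6  0.6] gap 94.12950308586632
tool shift [-0.5219 -0.6173  0.0949] yaw err 0.12281687417002107
```

arm_command:
  targets:
    - {"hand":1,"x":0,"y":0,"z":0,"yaw":-0.123}
    - {"hand":0,"x":-0.022,"y":-0.034,"z":0.001,"yaw":0}
    - {"hand":0,"x":-0.022,"y":-0.034,"z":0.001,"yaw":0}
    - {"hand":0,"x":-0.022,"y":-0.034,"z":0.001,"yaw":0}
    - {"hand":0,"x":-0.022,"y":-0.034,"z":0.001,"yaw":0}
    - {"hand":0,"x":-0.022,"y":-0.034,"z":0.001,"yaw":0}
    - {"hand":0,"x":-0.022,"y":-0.034,"z":0.001,"yaw":0}
    - {"hand":0,"x":-0.022,"y":-0.034,"z":0.001,"yaw":0}
    - {"hand":0,"x":-0.022,"y":-0.034,"z":0.001,"yaw":0}
    - {"hand":0,"x":-0.022,"y":-0.034,"z":0.001,"yaw":0}

```text
clock: 1.1
eef_pos: [296.9, 198.4, 196.4]
eef_rot: [3.142, 0.0, 3.0]
wrist_force: [0.6, 1.0, 0.4]
finger_gap: 47.1
finger_force: 0.0
```

arm_command:
  targets:
    - {"hand":0,"x":-0.022,"y":-0.034,"z":0.001,"yaw":0}
    - {"hand":0,"x":-0.022,"y":-0.034,"z":0.001,"yaw":0}
    - {"hand":0,"x":-0.022,"y":-0.034,"z":0.001,"yaw":0}
    - {"hand":0,"x":-0.022,"y":-0.034,"z":0.001,"yaw":0}
    - {"hand":0,"x":-0.022,"y":-0.034,"z":0.001,"yaw":0}
    - {"hand":0,"x":-0.022,"y":-0.034,"z":0.001,"yaw":0}
    - {"hand":0,"x":-0.022,"y":-0.034,"z":0.001,"yaw":0}
    - {"hand":0,"x":-0.022,"y":-0.034,"z":0.001,"yaw":0}
    - {"hand":0,"x":-0.022,"y":-0.034,"z":0.001,"yaw":0}
    - {"hand":0,"x":-0.022,"y":-0.034,"z":0.001,"yaw":0}

```text
clock: 2.1
eef_pos: [466.8, -169.5, 186.1]
eef_rot: [3.141, -0.0, 3.0]
wrist_force: [-0.4, 0.5, 0.0]
finger_gap: 46.6
finger_force: 0.0
```

```bash
python3 - <<'E'
from h import *
need([-47,0,110])
E
```

```text
t 2.1 tcp box [-70.6  29.2 186.1] F [-0.4  0.5  0. ] gap 46.63290191797988
tool shift [-0.0236 -0.0292  0.0761] yaw err 6.265315527942406e-05
```

arm_command:
  targets:
    - {"hand":0,"x":-0.012,"y":-0.0145,"z":0.016,"yaw":0}
    - {"hand":0,"x":-0.012,"y":-0.0145,"z":0.02,"yaw":0}
    - {"hand":0,"x":0,"y":0,"z":0.02,"yaw":0}
    - {"hand":0,"x":0,"y":0,"z":0.02,"yaw":0}
    - {"hand":0,"x":0,"y":0,"z":0,"yaw":0}

```text
clock: 2.6
eef_pos: [484.8, -199.4, 107.9]
eef_rot: [3.14, -0.005, 3.0]
wrist_force: [-0.7, -0.3, 0.2]
finger_gap: 47.2
finger_force: 0.0
```

```bash
python3 - <<'E'
from h import *
need([-47,0,71.5])
im=camera("side");cv2.imwrite("pics/s1.png",cv2.resize(im[150:330,230:430,::-1],None,fx=3,fy=3))
E
```

```text
t 2.6 tcp box [-48.5   2.2 107.9] F [-0.7 -0.3  0.2] gap 47.18230746826568
tool shift [-0.0015 -0.0022  0.0364] yaw err 4.113914793757445e-05
```

View pics/s1.png

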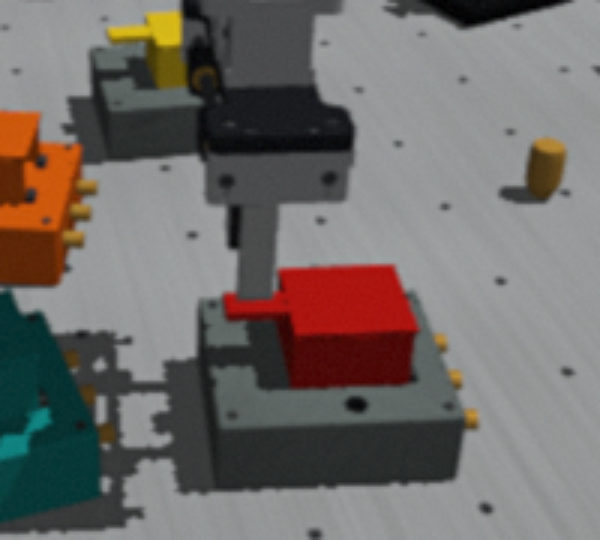

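```bash
python3 - <<'E'
from h import *
for p in ([-48.5,-30,108],[-48.5,32,108],[-47,0,86.5]):print(p,(proj("side",O+Rz(YAW)@p)-[230,150])*3)
E
```

```text
[-48.5, -30, 108] [250.55628289 303.94580964]
[-48.5, 32, 108] [237.4632247  240.44495069]
[-47, 0, 86.5] [245.21348658 302.32302275]
```

Side crop: the gripper straddles the red tab (crop px 225–285, 300). The near fingertip ends at about (257,298), as predicted, so I'll descend and pinch.

arm_command:
  targets:
    - {"hand":0,"x":-0.001,"y":-0.002,"z":0.012,"yaw":0}
    - {"hand":0,"x":0,"y":0,"z":0.012,"yaw":0}
    - {"hand":0,"x":0,"y":0,"z":0.011,"yaw":0}
    - {"hand":-1,"x":0,"y":0,"z":0,"yaw":0}
    - {"hand":-1,"x":0,"y":0,"z":0,"yaw":0}
    - {"hand":-1,"x":0,"y":0,"z":0,"yaw":0}
    - {"hand":-1,"x":0,"y":0,"z":0,"yaw":0}
    - {"hand":-1,"x":0,"y":0,"z":0,"yaw":0}
  newtons: 10

```text
clock: 3.45
eef_pos: [487.0, -202.8, 76.0]
eef_rot: [-3.14, 0.001, 3.0]
wrist_force: [-1.0, -7.2, 1.1]
finger_gap: 20.0
finger_force: 10.0
```

```bash
python3 - <<'E'
from h import *
need([-47,0,71.5])
P=lambda a:np.array([45-92*np.cos(a)+36*np.sin(a),50.5+92*np.sin(a)+36*np.cos(a)])
A=np.linspace(0,1.4,15)
for a,b in zip(A[:-1],A[1:]):
    d=P(b)-P(a);print(round(b,2),"tool x,z",np.round([-d[0]/1e3,-d[1]/1e3],4))
E
```

```text
t 3.45 tcp box [-45.9  -0.9  76. ] F [-1.  -7.2  1.1] gap 19.956814541990394
tool shift [0.0011 0.0009 0.0045] yaw err -0.0002849659670651761
0.1 tool x,z [-0.0041 -0.009 ]
0.2 tool x,z [-0.0049 -0.0086]
0.3 tool x,z [-0.0058 -0.008 ]
0.4 tool x,z [-0.0065 -0.0074]
0.5 tool x,z [-0.0072 -0.0067]
0.6 tool x,z [-0.0079 -0.006 ]
0.7 tool x,z [-0.0084 -0.0051]
0.8 tool x,z [-0.0089 -0.0043]
0.9 tool x,z [-0.0093 -0.0034]
1.0 tool x,z [-0.0096 -0.0024]
1.1 tool x,z [-0.0098 -0.0015]
1.2 tool x,z [-0.0099 -0.0005]
1.3 tool x,z [-0.0099  0.0005]
1.4 tool x,z [-0.0098  0.0015]
```

arm_command:
  targets:
    - {"hand":-1,"x":-0.004,"y":0.001,"z":-0.009,"yaw":0}
    - {"hand":-1,"x":-0.005,"y":0,"z":-0.0085,"yaw":0}
    - {"hand":-1,"x":-0.006,"y":0,"z":-0.008,"yaw":0}
    - {"hand":-1,"x":-0.0065,"y":0,"z":-0.0075,"yaw":0}
    - {"hand":-1,"x":-0.007,"y":0,"z":-0.0065,"yaw":0}
    - {"hand":-1,"x":-0.008,"y":0,"z":-0.006,"yaw":0}

```text
clock: 4.05
eef_pos: [523.3, -207.7, 121.7]
eef_rot: [-3.139, 0.001, 2.999]
wrist_force: [-0.6, -9.9, -3.3]
finger_gap: 19.7
finger_force: 10.0
```

```bash
python3 - <<'E'
from h import *
need([-10,0,121])
im=camera("side");cv2.imwrite("pics/s2.png",cv2.resize(im[150:330,230:430,::-1],None,fx=3,fy=3))
E
```

```text
t 4.05 tcp box [ -9.3  -0.6 121.7] F [-0.6 -9.9 -3.3] gap 19.69209482208047
tool shift [0.0007 0.0006 0.0007] yaw err 0.00020904870831506273
```

View pics/s2.png

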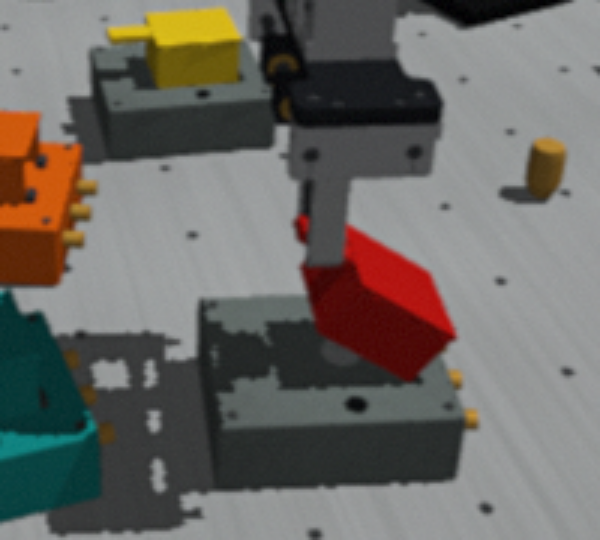

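The red cover is lifted to about 0.6 rad with the tab between the fingers (crop px 320,240). I'll carry on along the arc to about 1.4 and release.

arm_command:
  targets:
    - {"hand":-1,"x":-0.0085,"y":0.001,"z":-0.005,"yaw":0}
    - {"hand":-1,"x":-0.009,"y":0,"z":-0.0045,"yaw":0}
    - {"hand":-1,"x":-0.0095,"y":0,"z":-0.0035,"yaw":0}
    - {"hand":-1,"x":-0.0095,"y":0,"z":-0.0025,"yaw":0}
    - {"hand":-1,"x":-0.01,"y":0,"z":-0.0015,"yaw":0}
    - {"hand":-1,"x":-0.01,"y":0,"z":-0.0005,"yaw":0}
    - {"hand":-1,"x":-0.01,"y":0,"z":0.0005,"yaw":0}
    - {"hand":-1,"x":-0.01,"y":0,"z":0.001,"yaw":0}
    - {"hand":-1,"x":0,"y":0,"z":0,"yaw":0}

```text
clock: 5.0
eef_pos: [599.4, -218.0, 137.1]
eef_rot: [-3.139, 0.001, 2.999]
wrist_force: [-1.1, -12.1, -0.8]
finger_gap: 19.7
finger_force: 10.0
```

arm_command:
  targets:
    - {"hand":-0.3,"x":0,"y":0,"z":0,"yaw":0}
    - {"hand":-0.3,"x":0,"y":0,"z":0,"yaw":0}
    - {"hand":-0.3,"x":0,"y":0,"z":0,"yaw":0}
    - {"hand":-0.3,"x":0,"y":0,"z":-0.02,"yaw":0}
    - {"hand":-0.3,"x":0,"y":0,"z":-0.03,"yaw":0}

```text
clock: 5.5
eef_pos: [598.3, -215.4, 186.0]
eef_rot: [3.141, -0.003, 3.0]
wrist_force: [0.1, -0.1, -0.1]
finger_gap: 32.8
finger_force: 0.0
```

```bash
python3 - <<'E'
from h import *
need([10,-42,150])
im=camera("side");cv2.imwrite("pics/s3.png",cv2.resize(im[150:330,230:430,::-1],None,fx=3,fy=3))
E
```

```text
t 5.5 tcp box [ 66.1   2.4 186. ] F [ 0.1 -0.1 -0.1] gap 32.78477724004372
tool shift [ 0.0562 -0.0443  0.036 ] yaw err -0.00048388900145468483
```

View pics/s3.png

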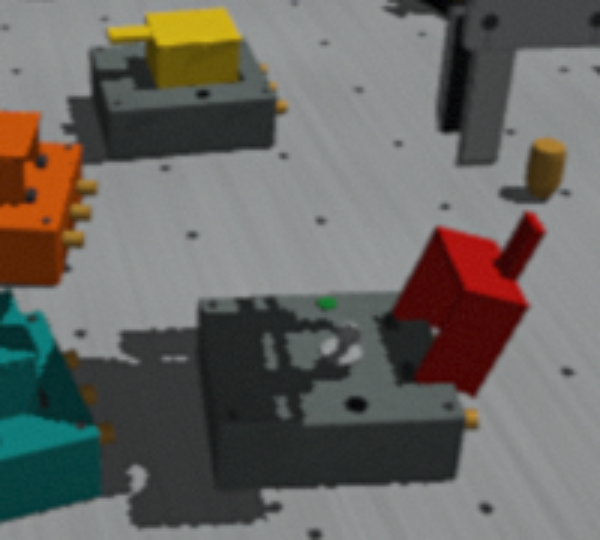

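Side crop: the red cover is fully open (tab at 525,245) and the toggle ball shows near (350,350). The green mark is at (327,302). Next I move to the -y side of the toggle with the fingers closed.

arm_command:
  targets:
    - {"hand":-1,"x":0.028,"y":-0.022,"z":0,"yaw":0}
    - {"hand":-1,"x":0.028,"y":-0.022,"z":0,"yaw":0}
    - {"hand":-1,"x":0,"y":0,"z":0.03,"yaw":0}
    - {"hand":-1,"x":0,"y":0,"z":0.03,"yaw":0}
    - {"hand":-1,"x":0,"y":0,"z":0.02,"yaw":0}
    - {"hand":-1,"x":0,"y":0,"z":0,"yaw":0}

```text
clock: 6.15
eef_pos: [536.2, -250.9, 104.5]
eef_rot: [3.14, -0.004, 3.0]
wrist_force: [-0.2, 0.4, 1.0]
finger_gap: 0.0
finger_force: 0.0
```

```bash
python3 - <<'E'
from h import *
need([10,-42,66])
for p in ([10,-12.5,73],[10,12.5,73],[10,47,50],[10,-47,50]):print(p,(proj("side",O+Rz(YAW)@p)-[230,150])*3)
E
```

```text
t 6.15 tcp box [  9.7 -41.5 104.5] F [-0.2  0.4  1. ] gap 0.03295359798154986
tool shift [-0.0003 -0.0005  0.0385] yaw err -0.00032783128077573664
[10, -12.5, 73] [345.46454963 330.81607755]
[10, 12.5, 73] [337.51558079 304.56454657]
[10, 47, 50] [324.68212056 300.69195931]
[10, -47, 50] [353.86525486 401.40345316]
```

arm_command:
  targets:
    - {"hand":-1,"x":0,"y":0,"z":0.014,"yaw":0}
    - {"hand":-1,"x":0,"y":0,"z":0.014,"yaw":0}
    - {"hand":-1,"x":0,"y":0,"z":0.009,"yaw":0}
    - {"hand":-1,"x":0,"y":0,"z":0,"yaw":0}
    - {"hand":-1,"x":0,"y":0,"z":0,"yaw":0}

```text
clock: 6.65
eef_pos: [537.4, -251.7, 70.1]
eef_rot: [-3.142, 0.0, 3.0]
wrist_force: [-0.3, 0.8, 0.2]
finger_gap: 0.4
finger_force: 0.0
```

```bash
python3 - <<'E'
from h import *
need([10,-9,66])
E
```

```text
t 6.65 tcp box [ 11.  -42.1  70.1] F [-0.3  0.8  0.2] gap 0.3925714145627847
tool shift [0.001  0.0331 0.0041] yaw err -0.0002660024978426989
```

arm_command:
  targets:
    - {"hand":-1,"x":0.001,"y":0,"z":0.004,"yaw":0}
    - {"hand":-1,"x":0,"y":0.006,"z":0,"yaw":0}
    - {"hand":-1,"x":0,"y":0.006,"z":0,"yaw":0}
    - {"hand":-1,"x":0,"y":0.006,"z":0,"yaw":0}
    - {"hand":-1,"x":0,"y":0.006,"z":0,"yaw":0}
    - {"hand":-1,"x":0,"y":0.005,"z":0,"yaw":0}
    - {"hand":-1,"x":0,"y":0.003,"z":0,"yaw":0}
    - {"hand":-1,"x":0,"y":0,"z":0,"yaw":0}
    - {"hand":-1,"x":0,"y":0,"z":0,"yaw":0}

```text
clock: 7.55
eef_pos: [540.7, -219.6, 65.7]
eef_rot: [3.141, -0.001, 3.0]
wrist_force: [0.1, -0.4, -0.6]
finger_gap: 0.4
finger_force: 0.0
```

```bash
python3 - <<'E'
from h import *
need([10,-8,66])
E
```

```text
t 7.55 tcp box [ 9.7 -9.9 65.7] F [ 0.1 -0.4 -0.6] gap 0.367681809420565
tool shift [-0.0003  0.0019 -0.0003] yaw err -0.00038526025665852615
```

arm_command:
  targets:
    - {"hand":-1,"x":0,"y":0.001,"z":0,"yaw":0}
    - {"hand":-1,"x":0,"y":0.001,"z":0,"yaw":0}
    - {"hand":-1,"x":0,"y":0,"z":0,"yaw":0}

```text
clock: 7.85
eef_pos: [541.0, -217.8, 65.8]
eef_rot: [-3.142, -0.0, 3.0]
wrist_force: [-1.1, 0.3, -0.7]
finger_gap: 0.5
finger_force: 0.4
```

arm_command:
  targets:
    - {"hand":-1,"x":0,"y":0.001,"z":0,"yaw":0}
    - {"hand":-1,"x":0,"y":0,"z":0,"yaw":0}
    - {"hand":-1,"x":0,"y":0,"z":0,"yaw":0}

```text
clock: 8.15
eef_pos: [541.3, -216.8, 66.0]
eef_rot: [-3.142, 0.0, 3.0]
wrist_force: [0.3, -0.9, 1.3]
finger_gap: 0.5
finger_force: 0.4
```

arm_command:
  targets:
    - {"hand":-1,"x":0,"y":0.001,"z":0,"yaw":0}
    - {"hand":-1,"x":0,"y":0.001,"z":0,"yaw":0}
    - {"hand":-1,"x":0,"y":0,"z":0,"yaw":0}

```text
clock: 8.45
eef_pos: [541.5, -215.8, 66.2]
eef_rot: [-3.14, 0.0, 3.0]
wrist_force: [-2.0, -7.8, 0.6]
finger_gap: 0.4
finger_force: 3.7
```

```bash
python3 - <<'E'
from h import *
need([10,-42,66])
a=camera("side")[200:290,300:390,::-1];b=camera("top")[120:215,350:445,::-1]
cv2.imwrite("pics/s4.png",cv2.hconcat([cv2.resize(a,(400,400)),cv2.convertScaleAbs(cv2.resize(b,(400,400)),alpha=1.5)]))
E
```

```text
t 8.45 tcp box [ 9.9 -6.  66.2] F [-2.  -7.8  0.6] gap 0.4196400837947939
tool shift [-0.0001 -0.036   0.0002] yaw err -6.68392403246898e-05
```

View pics/s4.png

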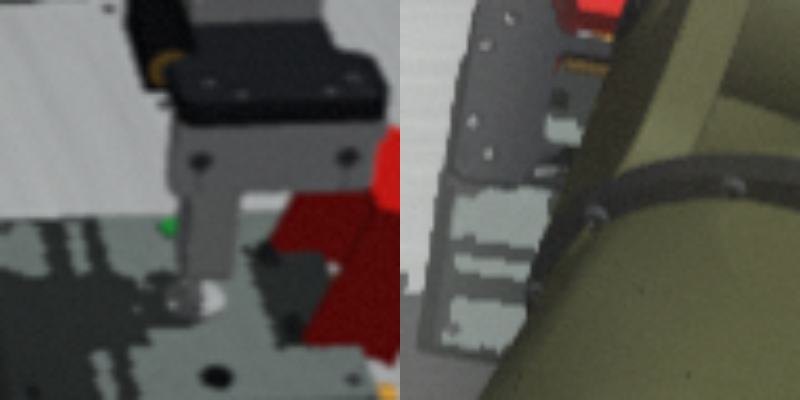

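The left half shows the fingertip over the toggle's base collar (210,295), with the ball hidden behind the finger. The 7.8 N reading suggests it has reached the stop. I'll back off, rise and check.

arm_command:
  targets:
    - {"hand":-1,"x":0,"y":-0.01,"z":0,"yaw":0}
    - {"hand":-1,"x":0,"y":-0.02,"z":0,"yaw":0}
    - {"hand":-1,"x":0,"y":-0.005,"z":-0.03,"yaw":0}
    - {"hand":-1,"x":0,"y":0,"z":-0.04,"yaw":0}
    - {"hand":-1,"x":0,"y":0,"z":-0.04,"yaw":0}
    - {"hand":-1,"x":0,"y":0,"z":0,"yaw":0}

```text
clock: 9.15
eef_pos: [538.3, -250.7, 181.7]
eef_rot: [-3.139, 0.008, 3.0]
wrist_force: [-0.4, -0.4, -0.3]
finger_gap: 0.5
finger_force: 0.0
```

```bash
python3 - <<'E'
from h import *
need([145,0,176])
a=camera("side")[200:290,300:390,::-1]
for p in ([10,-12.5,73],[10,12.5,73],[10,0,50]):print(p,(proj("side",O+Rz(YAW)@p)-[300,200])*6)
cv2.imwrite("pics/s5.png",cv2.convertScaleAbs(cv2.resize(a,(540,540),interpolation=cv2.INTER_CUBIC),alpha=1.5))
E
```

```text
t 9.15 tcp box [ 11.7 -41.1 181.7] F [-0.4 -0.4 -0.3] gap 0.48936720716189624
tool shift [-0.1333  0.041   0.0057] yaw err -0.000171897156656442
[10, -12.5, 73] [270.92909926 361.6321551 ]
[10, 12.5, 73] [255.03116158 309.12909315]
[10, 0, 50] [256.99270373 396.73021398]
```

View pics/s5.png

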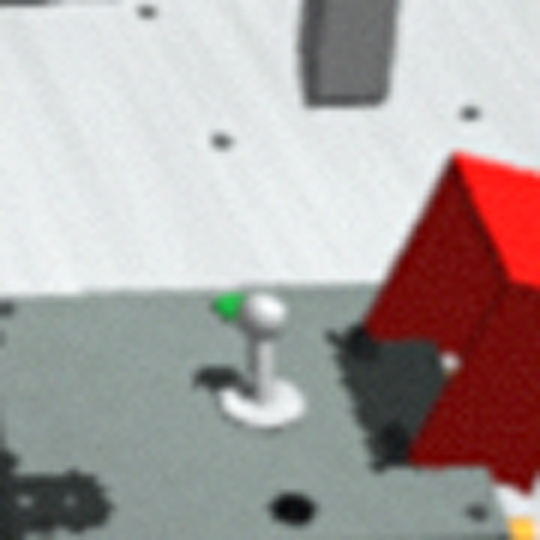

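The toggle ball is at crop (263,315), matching the green-side prediction of about (261,312), so it's flipped. The cover is still open, so I'll go behind it to close it.

arm_command:
  targets:
    - {"hand":-1,"x":-0.03,"y":0.01,"z":0,"yaw":0}
    - {"hand":-1,"x":-0.035,"y":0.01,"z":0,"yaw":0}
    - {"hand":-1,"x":-0.035,"y":0.01,"z":0,"yaw":0}
    - {"hand":-1,"x":-0.034,"y":0.01,"z":0,"yaw":0}
    - {"hand":-1,"x":0,"y":0,"z":0,"yaw":0}
    - {"hand":-1,"x":0,"y":0,"z":0.025,"yaw":0}
    - {"hand":-1,"x":0,"y":0,"z":0.025,"yaw":0}
    - {"hand":-1,"x":0,"y":0,"z":0.022,"yaw":0}
    - {"hand":-1,"x":0,"y":0,"z":0,"yaw":0}

```text
clock: 10.1
eef_pos: [672.7, -228.5, 99.3]
eef_rot: [3.14, -0.007, 3.0]
wrist_force: [0.5, 0.3, 0.9]
finger_gap: 0.4
finger_force: 0.0
```

```bash
python3 - <<'E'
from h import *
need([90,0,110])
E
```

```text
t 10.1 tcp box [141.6  -0.   99.3] F [0.5 0.3 0.9] gap 0.44503445423068966
tool shift [ 0.0516  0.     -0.0107] yaw err 7.976076122950815e-05
```

arm_command:
  targets:
    - {"hand":-1,"x":0.01,"y":0,"z":-0.005,"yaw":0}
    - {"hand":-1,"x":0.01,"y":0,"z":-0.005,"yaw":0}
    - {"hand":-1,"x":0.01,"y":0,"z":0,"yaw":0}
    - {"hand":-1,"x":0.01,"y":0,"z":0,"yaw":0}
    - {"hand":-1,"x":0.01,"y":0,"z":0,"yaw":0}
    - {"hand":-1,"x":0.01,"y":0,"z":0,"yaw":0}
    - {"hand":-1,"x":0.01,"y":0,"z":0,"yaw":0}

```text
clock: 10.8
eef_pos: [605.2, -219.2, 115.1]
eef_rot: [-3.141, 0.001, 3.0]
wrist_force: [1.1, 0.8, 0.6]
finger_gap: 0.3
finger_force: 0.3
```

```bash
python3 - <<'E'
from h import *
need([25,0,112])
im=camera("side");cv2.imwrite("pics/s6.png",cv2.resize(im[150:330,230:430,::-1],None,fx=3,fy=3))
E
```

```text
t 10.8 tcp box [ 73.5  -0.3 115.1] F [1.1 0.8 0.6] gap 0.3158961998394839
tool shift [0.0485 0.0004 0.0031] yaw err -9.547146529653716e-05
```

View pics/s6.png

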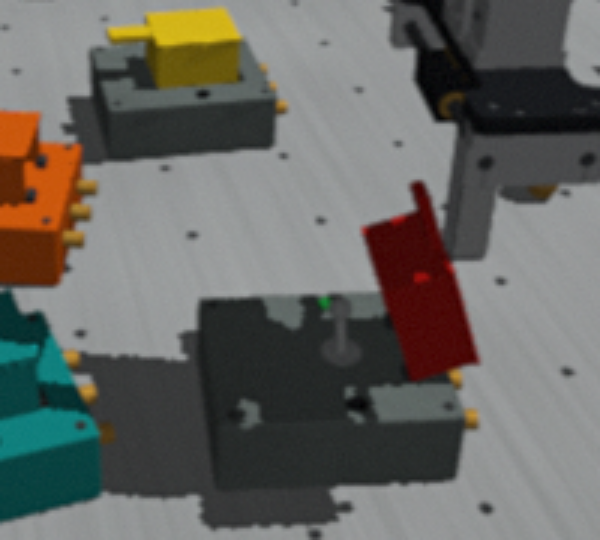

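The cover is being pushed and stands at about 1.25 rad; its back touches the finger at crop (455,255). The toggle still leans to the green mark, so I'll keep pushing.

arm_command:
  targets:
    - {"hand":-1,"x":0.01,"y":0,"z":0.003,"yaw":0}
    - {"hand":-1,"x":0.01,"y":0,"z":0,"yaw":0}
    - {"hand":-1,"x":0.01,"y":0,"z":0,"yaw":0}
    - {"hand":-1,"x":0.01,"y":0,"z":0,"yaw":0}
    - {"hand":-1,"x":0.01,"y":0,"z":0,"yaw":0}
    - {"hand":-1,"x":0.01,"y":0,"z":0,"yaw":0}
    - {"hand":-1,"x":0.01,"y":0,"z":0,"yaw":0}
    - {"hand":-1,"x":0,"y":0,"z":0,"yaw":0}
    - {"hand":-1,"x":0,"y":0,"z":-0.04,"yaw":0}
    - {"hand":-1,"x":0,"y":0,"z":-0.04,"yaw":0}

```text
clock: 11.85
eef_pos: [536.1, -209.0, 191.7]
eef_rot: [3.141, -0.002, 3.0]
wrist_force: [1.4, 0.2, 0.4]
finger_gap: 0.6
finger_force: 0.0
```

```bash
python3 - <<'E'
from h import *
need([25,0,250])
im=camera("side");cv2.imwrite("pics/s7.png",cv2.resize(im[150:330,230:430,::-1],None,fx=3,fy=3))
E
```

```text
t 11.85 tcp box [  3.7  -0.  191.7] F [1.4 0.2 0.4] gap 0.6323517825822637
tool shift [-0.0213  0.     -0.0583] yaw err -0.00012413853922410567
```

View pics/s7.png

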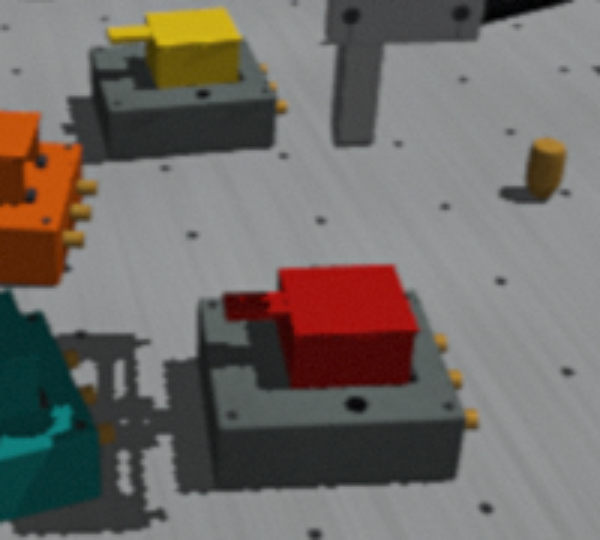

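The red cover is shut, in the same place in the crop as at the start (tab at 250,305). The yellow cover is shut too, and the gripper is clear of everything.

```bash
python3 -c "
from cell import manip
print(manip.sign_off())"
```

```text
the job is handed in; nothing more can be done
None
```

The job is handed in at about 12 s: the toggle was flipped to the green-mark side, the red cover is closed over it again, and the yellow cover stayed shut; sign-off returned no verdict.

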